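# Line up the blue paint pots from palest to deepest on the jar rail

### The arm

A 7-joint arm with a two-finger parallel gripper is mounted at the origin on the work surface. World frame = base frame: x ahead of the robot, y to its left, z up, the work surface at z = 0. Lengths are in m, angles in rad, forces in N, time in s.
With the tool pointing down it reaches from about 0.425 to 0.875 m from the base axis. Payload 8.4 kg.
Tool frame: the origin (TCP) lies at the very end of the fingers, on their centre line; the grasp point (between the pads) lies 19 mm behind it (robot.pinch_z is the distance from the TCP to the grasp point, in m); z points along the fingers, y is the line along which they close (so a half turn about z gives the same grasp; the last joint's range is limited). The gripper opens to 87 mm and grips with 3 to 60 N. Pads are 19 mm wide; open, the fingers measure 117 mm over their backs; the gripper's body (75 mm by 190 mm) begins 51 mm behind the grasp point.
Start: joints at [-1.225, 0.333, 0.04, 1.465, -0.013, 1.343, -0.059], TCP at [0.28, 0.587, 0.223] pointing down, gripper open.
Joint ranges: [-2.58, 2.58], [-0.38, 2.09], [-1.3, 1.39], [0.25, 2.4], [-1.5, 4.64], [0.08, 2.09], [-2.65, 2.65]. Speed limits (rad/s): [2.22, 2.22, 2.79, 2.79, 3.14, 3.14, 3.14].

### API

Orientations are given as a rotation vector (axis times angle).
In Python, from rig import robot gives the robot as it stands.
- The arm moves only by the shell command python3 -m creep 'ROWS' [OPENING] [FORCE]. ROWS is JSON, one flat list of numbers, 6 for each row, row after row: the shift along the tool's x, y, z in units of 10 cm (1.0 is 10 cm), then the turn, a rotation vector about the tool's x, y, z in units of 2 pi rad (1.0 is 2 pi rad). In form: [x, y, z, rx, ry, rz, x, y, z, rx, ry, rz, ...]. A call has 1 to 10 rows; each row is the pose to reach, as a shift and turn from the pose commanded when the call began, along the tool's axes at that moment, turning the shorter way round; what a row does not reach only later rows make up. A row lasts 1/8 s, in which the tool goes at most 62.5 mm and 10.7 degrees, less where a joint would pass 70% of its speed; a pose out of reach is approached as far as the arm can. A call with a number of a shift or a turn outside -1 to 1 is refused whole. A call with a gripper value outside its range is refused whole. OPENING is the finger opening in mm, from 0 to 87, set as the call begins (- or left out, the last holds). The fingers move at their own pace and stop on an object; FORCE is the grip in N (left out, the last holds). Time passes only in rows, so rows that repeat a pose let the fingers close. It gives the time, the measured TCP pose, the force, the opening and the grip force at its end, in the units of the state.
- robot.read_state(): the state, without advancing time (a new reading comes with each control period).
- robot.get_image(name): name is "side" or "top"; returns a dict with "frame" (480x640x3 uint8, red, green, blue), "K" (3x3 intrinsics, pixels), "k1" (the pictures are not rectified: a ray, as slopes to the right and down, at radius r is drawn at 1 + k1 r^2 times it, then the intrinsics apply), "R" (3x3) and "t" (3): a world point X has camera coordinates R X + t. Camera axes: x right, y down, z forward; pixel columns grow to the right and rows downward; lengths in m; the calibration is good to about 2 mm. A picture is of the moment at which its call begins. There is no depth.
- robot.sign_off(): hands the job in; it is judged then, once.
Trained networks look in the newest picture that a camera, given by its name, has taken for a name from the list of things; names that differ only in an ending like _2 or _b are one class to them, and where a whole thing is asked for, a point or a joint stands for the part that bears it (a point fixed in the world has none). Each returns a list of dicts, best first, with "conf" (0 to 1); they miss things now and then, are a little off and sometimes report something else, mostly with a low value. They report only what shows in the picture. A call takes as long as a camera call.
- robot.outline_of(query, camera): "region" (480x640 bool, what is visible of it) and "centre" ([column, row] in pixels, amid what is visible of it).
The state is a dict: "t": time; "q": joint angles; "qvel": joint speeds; "effort": joint torques, N m; "tcp_pos": TCP position; "orientation": TCP orientation; "wrist_force": force on the tool from outside, world axes, zero at the start; "moment": the same for the moment, N m; "grip_width": finger opening in m; "gripper_force": force on a finger pad.
Only numpy, scipy, OpenCV 4.12 (cv2) and the standard library are available. Lean on these libraries where they do the work, as an engineer would, in place of code of your own. Each camera call takes 0.05 s, during which the arm holds its last target. There are 200 camera calls.

### The job

The white and the black paint pot already stand at the two ends of the jar rail; fill the four empty cork pads between them with the four blue pots in order of shade, the palest next to the white pot and on through to the deepest next to the black one. Set each pot down gently, upright and centred on its pad, never tip one over, and leave the white and black pots where they stand.

Things in the scene. Friction and masses are not known exactly. Their poses are not given: they have to be found in the camera images.
- pot_pale: closed screw-top paint pot, a plain upright cylinder 46 mm in diameter and 62 mm tall, 85 to 170 g, with ribbed screw cap and body both very pale sky blue, paper label band round the body. Stands loose on the table at the start. Origin at the centre of its underside, z up the pot's axis. Rank 1 of the four blues from palest to deepest.
- pot_light: closed screw-top paint pot, a plain upright cylinder 46 mm in diameter and 62 mm tall, 85 to 170 g, with ribbed screw cap and body both light blue, paper label band round the body. Stands loose on the table at the start. Origin at the centre of its underside, z up the pot's axis. Rank 2 of the four blues from palest to deepest.
- pot_medium: closed screw-top paint pot, a plain upright cylinder 46 mm in diameter and 62 mm tall, 85 to 170 g, with ribbed screw cap and body both medium strong blue, paper label band round the body. Stands loose on the table at the start. Origin at the centre of its underside, z up the pot's axis. Rank 3 of the four blues from palest to deepest.
- pot_deep: closed screw-top paint pot, a plain upright cylinder 46 mm in diameter and 62 mm tall, 85 to 170 g, with ribbed screw cap and body both very deep navy blue, paper label band round the body. Stands loose on the table at the start. Origin at the centre of its underside, z up the pot's axis. Rank 4 of the four blues from palest to deepest.
- pot_white: the white paint pot, closed screw-top, same shape as the blue ones (46 mm diameter, 62 mm tall, cap and body white), standing loose on the cork pad at one end of the jar rail, 68 mm from the nearest empty pad; at either end by chance. Leave it where it stands. Origin at the centre of its underside.
- pot_black: the black paint pot, closed screw-top, same shape as the blue ones (46 mm diameter, 62 mm tall, cap and body black), standing loose on the cork pad at one end of the jar rail, 68 mm from the nearest empty pad; at either end by chance. Leave it where it stands. Origin at the centre of its underside.
- place_1: Fixed round cork pad, 56 mm across, 3 mm thick, empty at the start: the leftmost (largest y) of the four. They lie in a straight row, 68 mm apart. Origin at the centre of its underside, 18 mm above the table; its top, where a pot stands, is 21 mm above the table. y axis along the row, x across it, away from the robot.
- place_2: Fixed round cork pad, 56 mm across, 3 mm thick, empty at the start: second from the left. All pads are glued on the jar rail, a plywood board 430 x 100 mm, 18 mm thick, turned by up to 12 degrees. Origin at the centre of its underside, 18 mm above the table; its top, where a pot stands, is 21 mm above the table. y axis along the row, x across it, away from the robot.
- place_3: Fixed round cork pad, 56 mm across, 3 mm thick, empty at the start: third from the left. The rail's far edge has a lip 6 mm above the board, 45 mm behind the row's centre line. Origin at the centre of its underside, 18 mm above the table; its top, where a pot stands, is 21 mm above the table. y axis along the row, x across it, away from the robot.
- place_4: Fixed round cork pad, 56 mm across, 3 mm thick, empty at the start: the rightmost (smallest y) of the four. The rail's end cheeks are 34 mm tall, 215 mm from its middle. Origin at the centre of its underside, 18 mm above the table; its top, where a pot stands, is 21 mm above the table. y axis along the row, x across it, away from the robot.

How it is judged:
At the end, for the whole second after the job is handed in: All four blue pots stand upright (within 7 degrees) and at rest, each centred within 12 mm on its own pad, in order of shade from the palest beside the white pot to the deepest beside the black; the white and black pots stand upright within 15 mm of where they started (((horizontal distance between pot_white and place_1 below 0.11 m and horizontal distance between pot_pale and place_1 below 0.012 m and horizontal distance between pot_light and place_2 below 0.012 m and horizontal distance between pot_medium and place_3 below 0.012 m and horizontal distance between pot_deep and place_4 below 0.012 m) or (horizontal distance between pot_white and place_4 below 0.11 m and horizontal distance between pot_pale and place_4 below 0.012 m and horizontal distance between pot_light and place_3 below 0.012 m and horizontal distance between pot_medium and place_2 below 0.012 m and horizontal distance between pot_deep and place_1 below 0.012 m)) and height (world z) of pot_pale between 0.017 and 0.026 m and angle between each of pot_pale, pot_light, pot_medium, pot_deep, pot_white, pot_black's own z axis and vertical below 0.12 rad and linear speed of each of pot_pale, pot_light, pot_medium, pot_deep, pot_white, pot_black below 0.02 m/s and angular speed of each of pot_pale, pot_light, pot_medium, pot_deep below 0.3 rad/s and height (world z) of pot_light between 0.017 and 0.026 m and height (world z) of pot_medium between 0.017 and 0.026 m and height (world z) of pot_deep between 0.017 and 0.026 m and distance of each of pot_white, pot_black from where it was at the start of the episode below 0.015 m); the robot touches nothing.
It fails at once if the white or the black pot is shifted by more than 20 mm or tipped (distance of any of pot_white, pot_black from where it was at the start of the episode above 0.02 m or angle between any of pot_white, pot_black's own z axis and vertical above 0.5 rad).
It fails at once if a blue pot is tipped over (leans more than 45 degrees) (angle between any of pot_pale, pot_light, pot_medium, pot_deep's own z axis and vertical above 0.785 rad).
It fails at once if a blue pot is dropped or slammed onto a pad (still faster than 0.5 m/s within the last 19 mm above it) ((linear speed of pot_pale above 0.5 m/s and height (world z) of pot_pale below 0.04 m and (horizontal distance between pot_pale and place_1 below 0.04 m or horizontal distance between pot_pale and place_2 below 0.04 m or horizontal distance between pot_pale and place_3 below 0.04 m or horizontal distance between pot_pale and place_4 below 0.04 m)) or (linear speed of pot_light above 0.5 m/s and height (world z) of pot_light below 0.04 m and (horizontal distance between pot_light and place_1 below 0.04 m or horizontal distance between pot_light and place_2 below 0.04 m or horizontal distance between pot_light and place_3 below 0.04 m or horizontal distance between pot_light and place_4 below 0.04 m)) or (linear speed of pot_medium above 0.5 m/s and height (world z) of pot_medium below 0.04 m and (horizontal distance between pot_medium and place_1 below 0.04 m or horizontal distance between pot_medium and place_2 below 0.04 m or horizontal distance between pot_medium and place_3 below 0.04 m or horizontal distance between pot_medium and place_4 below 0.04 m)) or (linear speed of pot_deep above 0.5 m/s and height (world z) of pot_deep below 0.04 m and (horizontal distance between pot_deep and place_1 below 0.04 m or horizontal distance between pot_deep and place_2 below 0.04 m or horizontal distance between pot_deep and place_3 below 0.04 m or horizontal distance between pot_deep and place_4 below 0.04 m))).
It also fails if it takes over 106 s, if anything falls off the work surface, if the arm or the gripper's body presses on something with over 40 N, if the wrist force passes 120 N, or if a joint passes its speed limit or range.

## Working session

There is one attempt and no reset: what is moved stays moved. The work goes in short steps, Python scripts to look and compute and a shell command to move; the robot and the scene stay as the last step left them, time stands still between calls to the robot, and variables do not carry over. Pictures are saved under pics/ and viewed, at most 14 in all, crops included, and the job is handed in when it is done.

```bash
ls; mkdir -p pics; cat > h.py <<'E'
import numpy as np, cv2
from rig import robot
from scipy.spatial.transform import Rotation as Ro
def ray(im,u,v):
    K=np.array(im['K']);k=float(im['k1'])
    p=cv2.undistortPoints(np.array([[[u,v]]],float),K,np.array([k,0,0,0.]))[0,0]
    R=np.array(im['R']);t=np.array(im['t'])
    return -R.T@t, R.T@np.array([p[0],p[1],1])
def atz(im,u,v,z):
    c,d=ray(im,u,v); return c+d*(z-c[2])/d[2]
def proj(im,X):
    R=np.array(im['R']);t=np.array(im['t'])
    return cv2.projectPoints(np.array(X,float).reshape(-1,1,3),cv2.Rodrigues(R)[0],t,np.array(im['K']),np.array([float(im['k1']),0,0,0]))[0][:,0]
E
python3 - <<'E'
from h import *
for c in ['top','side']:
    im=robot.get_image(c); cv2.imwrite(f'pics/{c}0.png',im['frame'][:,:,::-1])
    print(c,im['K'],im['k1'],-np.array(im['R']).T@im['t'],np.array(im['R'])[2])
    for q in ['pot_pale','pot_light','pot_medium','pot_deep','pot_white','pot_black','place_1']:
        for o in robot.outline_of(q,c)[:5]:
            u,v=o['centre']; r=o['region']; print(q,round(o['conf'],2),np.round([u,v]),r.sum(),im['frame'][r].mean(0).round(), atz(im,u,v,.062 if 'pot' in q else .021).round(3))
s=robot.read_state();print(s)
print(Ro.from_rotvec(s['orientation']).as_matrix().round(3))
E
```

```text
pics
top [[525.86593736   0.         323.60916614]
 [  0.         525.86593736 234.97502981]
 [  0.           0.           1.        ]] -0.037261533518346344 [0.46705666 0.00799874 1.27087752] [ 0.07877714 -0.00285846 -0.99688815]
pot_pale 0.64 [419. 284.] 364 [120. 128. 129.] [ 0.453 -0.216  0.062]
pot_light 0.52 [348. 291.] 289 [ 76. 107. 134.] [ 0.435 -0.053  0.062]
pot_medium 0.8 [477. 264.] 409 [ 35.  62. 110.] [ 0.502 -0.35   0.062]
pot_deep 0.72 [236. 273.] 366 [21. 27. 61.] [0.471 0.205 0.062]
pot_white 0.75 [410. 208.] 376 [139. 133. 122.] [ 0.628 -0.195  0.062]
pot_black 0.64 [266. 207.] 371 [15. 13. 11.] [0.626 0.138 0.062]
place_1 0.98 [380. 208.] 383 [112.  82.  54.] [ 0.634 -0.131  0.021]
place_1 0.96 [296. 210.] 421 [96. 70. 46.] [0.626 0.072 0.021]
place_1 0.74 [326. 208.] 403 [113.  83.  55.] [0.631 0.001 0.021]
place_1 0.65 [352. 207.] 371 [112.  82.  54.] [ 0.635 -0.062  0.021]
side [[532.00441894   0.         310.3905163 ]
 [  0.         532.00441894 244.16157597]
 [  0.           0.           1.        ]] -0.13433686432129155 [ 0.10910696 -0.57020493  0.66834745]
[... 921 characters left out ...]
.46539375, -0.01341193,
        1.34329713, -0.05851292]), 'qvel': array([-0.00101114, -0.00024508, -0.00036135,  0.00243339, -0.00108241,
        0.0014837 , -0.00096484]), 'effort': array([-6.24064205e-05, -6.56054664e+01,  1.33363623e+00, -4.04052830e+01,
       -5.96339302e-02,  3.49642430e-02,  3.31953579e-06]), 'tcp_pos': array([0.27969325, 0.58672138, 0.22257269]), 'orientation': array([-6.93053324e-01, -3.06417913e+00, -1.00398862e-05]), 'wrist_force': array([-0.05773954,  0.02336467, -0.03638985]), 'moment': array([ 0.03373011, -0.0387702 ,  0.04747563]), 'gripper_force': 0.0, 'grip_width': 0.08675045351149056}
[[-0.903  0.43  -0.   ]
 [ 0.43   0.903  0.   ]
 [ 0.     0.    -1.   ]]
```

View pics/top0.png

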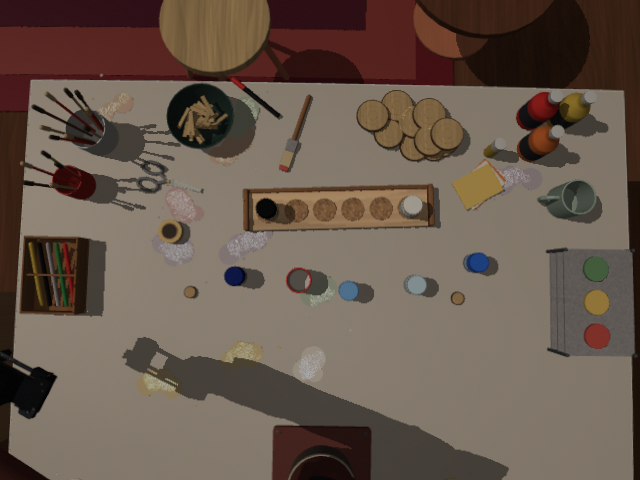

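View pics/side0.png

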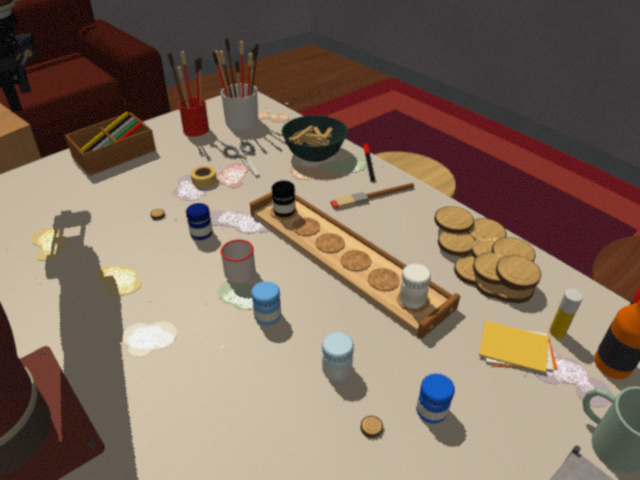

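Both pictures agree: black pot on the left end (top 266,208; side 284,199), white on the right (412,206; 415,285), four pads between. The blue pots stand in front: deep at 235,276, light at 348,291, pale at 417,285 and medium at 478,263. A red-rimmed cup stands at 300,281. Next I fit cylinders and the rail jointly in both views.

```bash
cat >> h.py <<'E'
from scipy.optimize import least_squares
from scipy.ndimage import label
a=np.linspace(0,2*np.pi,40,endpoint=False)
def hullc(im,x,y,z0,h,r):
    P=np.concatenate([np.c_[x+r*np.cos(a),y+r*np.sin(a),0*a+z] for z in (z0,z0+h)])
    m=cv2.moments(cv2.convexHull(proj(im,P).astype(np.float32)))
    return np.array([m['m10']/m['m00'],m['m01']/m['m00']]),m['m00']
def cen(r): return np.argwhere(r).mean(0)[::-1]
def pots(names,z0=0.,cams=('top','side')):
    out={}; D={n:[] for n in names}
    for c in cams:
        im=robot.get_image(c)
        for n in names:
            o=robot.outline_of(n,c)
            if o: D[n].append((im,cen(o[0]['region']),o[0]['region'].sum(),o[0]['conf']))
    for n in names:
        if not D[n]: print(n,'none'); continue
        z=z0[n] if isinstance(z0,dict) else z0
        f=lambda p:np.concatenate([hullc(im,p[0],p[1],z,.062,.023)[0]-c for im,c,_,_ in D[n]])
        s=least_squares(f,[.5,0]); out[n]=s.x
        print(n,s.x.round(4),'res',s.fun.round(1),'area',[f"{A}/{hullc(im,*s.x,z,.062,.023)[1]:.0f}" for im,_,A,_ in D[n]],[round(d[3],2) for d in D[n]])
    return out
E
python3 - <<'E'
from h import *
P=pots(['pot_pale','pot_light','pot_medium','pot_deep','pot_white','pot_black'],{'pot_pale':0,'pot_light':0,'pot_medium':0,'pot_deep':0,'pot_white':.021,'pot_black':.021})
obs=[]
for c in ('top','side'):
    im=robot.get_image(c)
    L=[cen(o['region']) for o in robot.outline_of('place_1',c)]
    w=[atz(im,*p,.021) for p in L]
    for p,X in zip(L,w):
        k=round((.072-X[1])/.068); obs.append((im,p,k)); print(c,k,X.round(4))
f=lambda q:np.concatenate([hullc(im,q[0]+(k-1.5)*.068*np.sin(q[2]),q[1]-(k-1.5)*.068*np.cos(q[2]),.018,.003,.028)[0]-p for im,p,k in obs])
s=least_squares(f,[.63,-.03,0],loss='soft_l1');q=s.x
print(q,s.fun.round(1))
for k in range(-1,5): print(k+1,(q[0]+(k-1.5)*.068*np.sin(q[2])).round(4),(q[1]-(k-1.5)*.068*np.cos(q[2])).round(4))
E
```

```text
pot_pale [ 0.4535 -0.2136] res [ 1.1 -0.2 -0.2 -0.5] area ['366/392', '1329/1386'] [0.59, 0.83]
pot_light [ 0.4371 -0.0565] res [ 1.  -0.1 -0.6 -0.7] area ['327/333', '1019/1173'] [0.82, 0.67]
pot_medium [ 0.5071 -0.3583] res [ 0.5  0.  -0.2 -0.3] area ['427/445', '1487/1573'] [0.88, 0.79]
pot_deep [0.4657 0.2085] res [ 0.9  0.3 -0.5 -1.1] area ['379/384', '797/849'] [0.79, 0.67]
pot_white [ 0.6352 -0.2001] res [ 0.5 -0.2 -0.3 -0.4] area ['389/413', '1103/1190'] [0.78, 0.75]
pot_black [0.6223 0.1364] res [ 1.   0.1 -0.4 -1. ] area ['372/388', '797/822'] [0.77, 0.69]
top 3 [ 0.6329 -0.1311  0.021 ]
top 0 [0.6252 0.0719 0.021 ]
top 1 [0.6278 0.0054 0.021 ]
top 2 [ 0.6305 -0.0625  0.021 ]
top 6 [ 0.507  -0.3594  0.021 ]
side 0 [0.6222 0.0652 0.021 ]
side 1 [ 0.6251 -0.0029  0.021 ]
side 2 [ 0.6283 -0.0694  0.021 ]
side 3 [ 0.633  -0.1364  0.021 ]
[ 0.62890307 -0.0321437   0.0120711 ] [  1.2   1.3   0.9  -0.9   1.5  -0.2   1.5   0.6  -9.3 -52.4   0.7  -1.5
  -0.3  -1.2  -0.9  -0.3  -2.1   0.9]
0 0.6269 0.1378
1 0.6277 0.0698
2 0.6285 0.0019
3 0.6293 -0.0661
4 0.6301 -0.1341
5 0.631 -0.2021
```

```bash
python3 -m creep '[-0.12,-0.1,0,0,0,0.022, -0.25,-0.2,0,0,0,0.045, -0.37,-0.3,0,0,0,0.067, -0.5,-0.4,0,0,0,0.09, -0.62,-0.5,0,0,0,0.112, -0.75,-0.6,0,0,0,0.135, -0.87,-0.7,0,0,0,0.157, -1,-0.79,0,0,0,0.1793, -1,-0.79,0,0,0,0.1793]' 75 20
python3 - <<'E'
from h import *
s=robot.read_state();print(Ro.from_rotvec(s['orientation']).as_matrix().round(4),s['q'].round(2))
E
```

```text
t: 2.82
tcp_pos: [0.3368, 0.4716, 0.2228]
orientation: [2.223, 2.219, 0.001]
wrist_force: [-1.1, 0.8, 0.6]
grip_width: 0.0752
gripper_force: 0.0
[[ 1.7e-03  1.0e+00  4.0e-04]
 [ 1.0e+00 -1.7e-03  1.0e-04]
 [ 1.0e-04  4.0e-04 -1.0e+00]] [-1.22  0.19  0.23  1.65 -0.04  1.31 -0.99]
```

```bash
python3 -m creep '[-0.3,0.15,0,0,0,0,-0.6,0.3,0,0,0,0,-1,0.5,0,0,0,0]' | head -2
python3 -m creep '[-0.3,0.15,0,0,0,0,-0.7,0.35,0,0,0,0,-1,0.5,0,0,0,0]' |head -2
python3 -m creep '[-0.3,0.15,0,0,0,0,-0.63,0.29,0,0,0,0,-0.63,0.29,0,0,0,0,-0.63,0.29,0,0,0,0]'
```

```text
t: 3.2
tcp_pos: [0.3854, 0.373, 0.2225]
t: 3.58
tcp_pos: [0.4364, 0.2715, 0.2228]
t: 4.08
tcp_pos: [0.4645, 0.2105, 0.2226]
orientation: [-2.219, -2.224, -0.0]
wrist_force: [-0.1, 0.9, 0.3]
grip_width: 0.0749
gripper_force: 0.0
```

```bash
python3 -m creep '[-0.02,0.01,0.3,0,0,0,-0.02,0.01,0.6,0,0,0,-0.02,0.01,1,0,0,0,-0.02,0.01,1,0,0,0,-0.02,0.01,1,0,0,0]'
python3 - <<'E'
from h import *
for c in ['side']:
    im=robot.get_image(c); cv2.imwrite('pics/s1.png',cv2.resize(im['frame'][130:330,100:400,::-1],None,fx=2,fy=2))
E
```

```text
t: 4.7
tcp_pos: [0.4662, 0.2084, 0.1238]
orientation: [2.22, 2.222, 0.002]
wrist_force: [0.1, 0.2, 0.3]
grip_width: 0.0753
gripper_force: 0.0
```

View pics/s1.png

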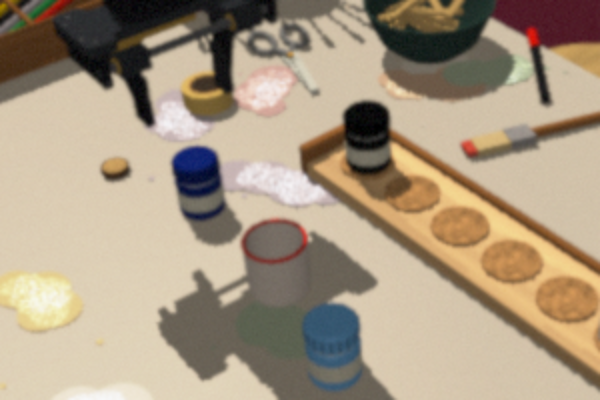

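The side view shows the open fingers (crop 145,110 and 225,90) straddling the deep pot's axis (197,180). Descending and gripping.

```bash
python3 -m creep '[0,0,0.25,0,0,0,0,0,0.5,0,0,0,0,0,0.75,0,0,0,0,0,1,0,0,0,0,0,1,0,0,0]'
python3 -m creep '[0,0,0,0,0,0,0,0,0,0,0,0,0,0,0,0,0,0,0,0,0,0,0,0,0,0,0,0,0,0,0,0,0,0,0,0]' 0 20
python3 -m creep '[0,0,-0.2,0,0,0,0,0,-0.4,0,0,0,0,0,-0.6,0,0,0,0,0,-0.8,0,0,0,0,0,-0.8,0,0,0]'
```

```text
t: 5.38
tcp_pos: [0.4655, 0.2075, 0.0226]
orientation: [-2.221, -2.221, 0.002]
wrist_force: [0.4, -1.0, -0.5]
grip_width: 0.0751
gripper_force: 0.0
t: 6.12
tcp_pos: [0.466, 0.2075, 0.023]
orientation: [-2.222, -2.221, -0.001]
wrist_force: [-1.5, -0.5, 6.5]
grip_width: 0.0456
gripper_force: 20.0
t: 6.75
tcp_pos: [0.4665, 0.2077, 0.1035]
orientation: [2.222, 2.221, 0.004]
wrist_force: [-0.1, -0.2, -1.2]
grip_width: 0.0452
gripper_force: 20.0
```

```bash
python3 -m creep '[-0.17,0.2,0,0,0,0,-0.34,0.4,0,0,0,0,-0.52,0.6,0,0,0,0,-0.69,0.79,0,0,0,0]' | head -2
python3 -m creep '[-0.17,0.2,0,0,0,0,-0.34,0.4,0,0,0,0,-0.52,0.6,0,0,0,0,-0.69,0.79,0,0,0,0,-0.69,0.79,0,0,0,0,-0.69,0.79,0,0,0,0]'
```

```text
t: 7.25
tcp_pos: [0.5447, 0.1374, 0.1012]
t: 8.0
tcp_pos: [0.6228, 0.0696, 0.1014]
orientation: [-2.221, -2.22, 0.002]
wrist_force: [-0.1, -0.5, -1.1]
grip_width: 0.0456
gripper_force: 20.0
```

```bash
python3 - <<'E'
from h import *
s=robot.read_state();print(s['tcp_pos'])
im=robot.get_image('side'); cv2.imwrite('pics/s2.png',cv2.resize(im['frame'][130:330,150:450,::-1],None,fx=2,fy=2))
pots(['pot_deep'],s['tcp_pos'][2]-.0228)
E
```

```text
[0.62279504 0.06964859 0.10139891]
pot_deep [0.6086 0.002 ] res [-27.1   4.   14.5  18. ] area ['394/404', '653/1048'] [0.71, 0.55]
```

View pics/s2.png

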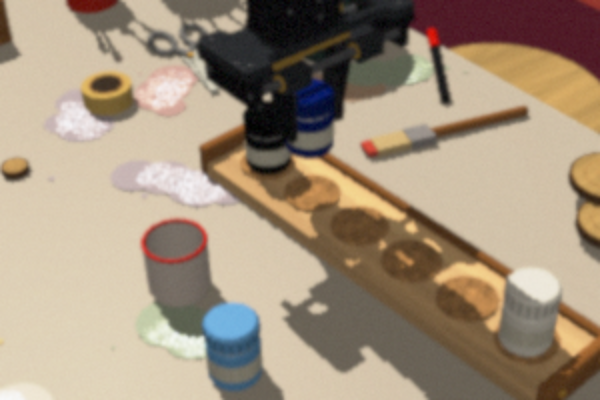

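Deep pot hangs (crop 312,120) straight above pad 1 (312,190), clear of the black pot. Lowering.

```bash
python3 -m creep '[0,0.015,0.15,0,0,0,0,0.015,0.3,0,0,0,0,0.015,0.42,0,0,0,0,0.015,0.5,0,0,0,0,0.015,0.54,0,0,0,0,0.015,0.57,0,0,0,0,0.015,0.57,0,0,0]'
```

```text
t: 9.12
tcp_pos: [0.6253, 0.0692, 0.0456]
orientation: [2.222, 2.221, 0.0]
wrist_force: [-0.1, 0.0, -1.2]
grip_width: 0.0458
gripper_force: 20.0
```

```bash
python3 -m creep '[0,0,0.01,0,0,0,0,0,0.02,0,0,0,0,0,0.02,0,0,0]'
```

```text
t: 9.5
tcp_pos: [0.6254, 0.0692, 0.0441]
orientation: [2.222, 2.221, 0.001]
wrist_force: [-3.1, 0.8, 4.3]
grip_width: 0.0453
gripper_force: 20.0
```

```bash
python3 -m creep '[0,0,0,0,0,0,0,0,0,0,0,0,0,0,0,0,0,0,0,0,0,0,0,0]' 70 20 | grep grip
python3 -m creep '[0,0,-0.1,0,0,0,0,0,-0.3,0,0,0,0,0,-0.6,0,0,0,0,0,-1,0,0,0]'|head -2
python3 -m creep '[-0.2,-0.3,-0.2,0,0,0,-0.4,-0.6,-0.2,0,0,0,-0.63,-0.94,-0.2,0,0,0]'|head -2
python3 -m creep '[-0.2,-0.3,0,0,0,0,-0.4,-0.6,0,0,0,0,-0.63,-0.94,0,0,0,0,-0.63,-0.94,0,0,0,0,-0.63,-0.94,0,0,0,0]'
python3 - <<'E'
from h import *
pots(['pot_deep','pot_light','pot_black'],{'pot_deep':.021,'pot_light':0,'pot_black':.021})
E
```

```text
grip_width: 0.0686
gripper_force: 0.0
t: 10.5
tcp_pos: [0.625, 0.0691, 0.1455]
t: 10.88
tcp_pos: [0.5309, 0.0056, 0.1653]
t: 11.5
tcp_pos: [0.438, -0.0564, 0.1647]
orientation: [2.222, 2.22, 0.004]
wrist_force: [0.7, -0.4, 0.2]
grip_width: 0.0699
gripper_force: 0.0
pot_deep [0.6244 0.0687] res [ 1.6  0.4 -0.7 -1.8] area ['382/375', '734/882'] [0.79, 0.91]
pot_light [ 0.4364 -0.0589] res [0. 0.] area ['1098/1178'] [0.89]
pot_black [0.6196 0.1346] res [ 1.8  1.5  1.5 -4. ] area ['382/387', '67/825'] [0.9, 0.52]
```

```bash
python3 -m creep '[0,-0.01,0.3,0,0,0,0,-0.01,0.6,0,0,0,0,-0.01,1,0,0,0,0,-0.01,1,0,0,0]'|head -2
python3 -m creep '[0,0,0.2,0,0,0,0,0,0.43,0,0,0,0,0,0.43,0,0,0,0,0,0.43,0,0,0]'
python3 -m creep '[0,0,0,0,0,0,0,0,0,0,0,0,0,0,0,0,0,0,0,0,0,0,0,0,0,0,0,0,0,0]' 0 20
python3 -m creep '[0,0,-0.2,0,0,0,0,0,-0.4,0,0,0,0,0,-0.6,0,0,0,0,0,-0.8,0,0,0,0,0,-0.8,0,0,0]'
```

```text
t: 12.4
tcp_pos: [0.434, -0.057, 0.0617]
t: 12.9
tcp_pos: [0.4371, -0.0567, 0.022]
orientation: [2.222, 2.22, 0.002]
wrist_force: [0.3, 0.4, -0.0]
grip_width: 0.0699
gripper_force: 0.0
t: 13.52
tcp_pos: [0.4363, -0.0566, 0.0208]
orientation: [-2.222, -2.221, -0.0]
wrist_force: [-0.7, 1.1, 6.2]
grip_width: 0.0454
gripper_force: 20.0
t: 14.15
tcp_pos: [0.4369, -0.0566, 0.1013]
orientation: [2.221, 2.22, 0.003]
wrist_force: [0.2, 1.1, -1.4]
grip_width: 0.046
gripper_force: 20.0
```

```bash
python3 -m creep '[-0.01,0.2,0,0,0,0,-0.02,0.45,0,0,0,0,-0.03,0.7,0,0,0,0,-0.05,0.96,0,0,0,0]' | head -2
python3 -m creep '[-0.01,0.25,0,0,0,0,-0.02,0.5,0,0,0,0,-0.03,0.75,0,0,0,0,-0.05,0.97,0,0,0,0,-0.05,0.97,0,0,0,0,-0.05,0.97,0,0,0,0]'
python3 -m creep '[0,0,0.15,0,0,0,0,0,0.3,0,0,0,0,0,0.42,0,0,0,0,0,0.5,0,0,0,0,0,0.53,0,0,0,0,0,0.55,0,0,0,0,0,0.55,0,0,0]'
```

```text
t: 14.65
tcp_pos: [0.5322, -0.0617, 0.099]
t: 15.4
tcp_pos: [0.628, -0.0671, 0.0993]
orientation: [-2.222, -2.22, 0.003]
wrist_force: [-0.4, 0.0, -1.9]
grip_width: 0.0455
gripper_force: 20.0
t: 16.27
tcp_pos: [0.6293, -0.0668, 0.0458]
orientation: [2.222, 2.221, 0.0]
wrist_force: [-0.3, -0.1, -1.7]
grip_width: 0.0453
gripper_force: 20.0
```

```bash
python3 -m creep '[0,0,0.01,0,0,0,0,0,0.02,0,0,0,0,0,0.02,0,0,0]'
```

```text
t: 16.65
tcp_pos: [0.6291, -0.0668, 0.0436]
orientation: [-2.222, -2.221, 0.0]
wrist_force: [0.2, 0.4, -1.5]
grip_width: 0.0455
gripper_force: 20.0
```

```bash
python3 -m creep '[0,0,0.01,0,0,0,0,0,0.015,0,0,0,0,0,0.015,0,0,0]'
```

```text
t: 17.02
tcp_pos: [0.6291, -0.0668, 0.042]
orientation: [-2.222, -2.221, 0.0]
wrist_force: [0.4, 0.2, -2.4]
grip_width: 0.0455
gripper_force: 20.0
```

```bash
python3 -m creep '[0,0,0.005,0,0,0,0,0,0.01,0,0,0,0,0,0.01,0,0,0]'
```

```text
t: 17.4
tcp_pos: [0.6292, -0.0668, 0.0419]
orientation: [-2.222, -2.22, -0.001]
wrist_force: [-4.2, 0.8, 8.4]
grip_width: 0.0458
gripper_force: 20.0
```

```bash
python3 -m creep '[0,0,0,0,0,0,0,0,0,0,0,0,0,0,0,0,0,0,0,0,0,0,0,0]' 70 20 | grep grip
python3 -m creep '[0,0,-0.1,0,0,0,0,0,-0.3,0,0,0,0,0,-0.6,0,0,0,0,0,-1,0,0,0]'|head -2
python3 -m creep '[-0.2,-0.3,-0.2,0,0,0,-0.4,-0.6,-0.2,0,0,0,-0.73,-0.88,-0.2,0,0,0]'|head -2
python3 -m creep '[-0.2,-0.3,0,0,0,0,-0.4,-0.6,0,0,0,0,-0.73,-0.88,0,0,0,0,-0.73,-0.88,0,0,0,0,-0.73,-0.88,0,0,0,0]'
python3 - <<'E'
from h import *
pots(['pot_deep','pot_light','pot_pale'],{'pot_deep':.021,'pot_light':0.021,'pot_pale':0})
E
```

```text
grip_width: 0.0688
gripper_force: 0.0
t: 18.4
tcp_pos: [0.6289, -0.0669, 0.143]
t: 18.77
tcp_pos: [0.5408, -0.1398, 0.1629]
t: 19.4
tcp_pos: [0.4537, -0.2125, 0.1621]
orientation: [2.222, 2.22, 0.003]
wrist_force: [-0.4, -0.2, 0.2]
grip_width: 0.07
gripper_force: 0.0
pot_deep [0.6134 0.0701] res [ 0.1  5.   4.4 -1.3] area ['350/371', '88/890'] [0.87, 0.57]
pot_light [ 0.6292 -0.0656] res [-0. -0.] area ['350/378'] [0.65]
pot_pale [ 0.4531 -0.2104] res [ 3.4  0.  -1.5 -2. ] area ['229/391', '1291/1381'] [0.5, 0.72]
```

```bash
python3 -m creep '[-0.01,0,0.3,0,0,0,-0.01,0,0.6,0,0,0,-0.01,0,1,0,0,0,-0.01,0,1,0,0,0]'|head -2
python3 -m creep '[0,0,0.2,0,0,0,0,0,0.4,0,0,0,0,0,0.4,0,0,0,0,0,0.4,0,0,0]'
python3 -m creep '[0,0,0,0,0,0,0,0,0,0,0,0,0,0,0,0,0,0,0,0,0,0,0,0,0,0,0,0,0,0]' 0 20
python3 -m creep '[0,0,-0.2,0,0,0,0,0,-0.4,0,0,0,0,0,-0.6,0,0,0,0,0,-0.8,0,0,0,0,0,-0.8,0,0,0]'
```

```text
t: 20.3
tcp_pos: [0.451, -0.2131, 0.059]
t: 20.8
tcp_pos: [0.4539, -0.2141, 0.0226]
orientation: [2.221, 2.22, 0.001]
wrist_force: [-1.1, -0.1, 0.9]
grip_width: 0.0703
gripper_force: 0.0
t: 21.42
tcp_pos: [0.4532, -0.2137, 0.0213]
orientation: [2.222, 2.221, 0.0]
wrist_force: [-1.2, 0.9, 4.8]
grip_width: 0.0457
gripper_force: 20.0
t: 22.05
tcp_pos: [0.4538, -0.2139, 0.1019]
orientation: [2.221, 2.22, 0.002]
wrist_force: [0.8, -0.0, -1.1]
grip_width: 0.0457
gripper_force: 20.0
```

```bash
python3 -m creep '[0.2,0.2,-0.05,0,0,0,0.4,0.4,-0.1,0,0,0,0.6,0.6,-0.1,0,0,0,0.8,0.8,-0.1,0,0,0]' | head -2
python3 -m creep '[0,0.25,0,0,0,0,0,0.5,0,0,0,0,0,0.75,0,0,0,0,0,1,0,0,0,0,0,1,0,0,0,0,0,1,0,0,0,0]'
python3 -m creep '[0,0,0.15,0,0,0,0,0,0.3,0,0,0,0,0,0.45,0,0,0,0,0,0.58,0,0,0,0,0,0.63,0,0,0,0,0,0.65,0,0,0,0,0,0.65,0,0,0]'
```

```text
t: 22.55
tcp_pos: [0.5337, -0.1325, 0.1102]
t: 23.3
tcp_pos: [0.6324, -0.1338, 0.1102]
orientation: [-2.222, -2.22, 0.002]
wrist_force: [-0.2, 0.6, -1.8]
grip_width: 0.0453
gripper_force: 20.0
t: 24.18
tcp_pos: [0.6333, -0.1339, 0.0464]
orientation: [2.222, 2.22, 0.0]
wrist_force: [-0.2, -0.0, -1.0]
grip_width: 0.0456
gripper_force: 20.0
```

```bash
python3 -m creep '[0,0,0.015,0,0,0,0,0,0.03,0,0,0,0,0,0.03,0,0,0]'|grep -E 'tcp|wrist'
python3 -m creep '[0,0,0.005,0,0,0,0,0,0.01,0,0,0,0,0,0.01,0,0,0]'|grep -E 'tcp|wrist'
```

```text
tcp_pos: [0.6331, -0.1337, 0.043]
wrist_force: [-0.8, 0.3, -1.7]
tcp_pos: [0.6331, -0.1338, 0.0424]
wrist_force: [-1.7, 0.2, 4.0]
```

```bash
python3 -m creep '[0,0,0,0,0,0,0,0,0,0,0,0,0,0,0,0,0,0,0,0,0,0,0,0]' 70 20 | grep grip
python3 -m creep '[0,0,-0.1,0,0,0,0,0,-0.3,0,0,0,0,0,-0.6,0,0,0,0,0,-1,0,0,0]'|head -2
python3 -m creep '[-0.2,-0.2,-0.2,0,0,0,-0.4,-0.4,-0.2,0,0,0,-0.75,-0.63,-0.2,0,0,0]'|head -2
python3 -m creep '[-0.4,-0.2,0,0,0,0,-0.8,-0.4,0,0,0,0,-1,-0.5,0,0,0,0]'|head -2
python3 -m creep '[-0.25,-0.1,0,0,0,0,-0.5,-0.13,0,0,0,0,-0.5,-0.13,0,0,0,0,-0.5,-0.13,0,0,0,0]'
python3 - <<'E'
from h import *
pots(['pot_pale','pot_light','pot_medium'],{'pot_pale':.021,'pot_light':0.021,'pot_medium':0})
E
```

```text
grip_width: 0.0687
gripper_force: 0.0
t: 25.92
tcp_pos: [0.6329, -0.1339, 0.144]
t: 26.3
tcp_pos: [0.5691, -0.2087, 0.1621]
t: 26.68
tcp_pos: [0.517, -0.3119, 0.1619]
t: 27.18
tcp_pos: [0.5065, -0.3582, 0.1617]
orientation: [-2.222, -2.22, -0.0]
wrist_force: [0.5, 0.5, -0.0]
grip_width: 0.0698
gripper_force: 0.0
pot_pale [ 0.6324 -0.134 ] res [ 1.4 -0.  -0.8 -0.7] area ['380/394', '1050/1103'] [0.66, 0.57]
pot_light [ 0.6289 -0.0672] res [ 1.2 -0.1 -0.7 -0.8] area ['297/378', '1008/1024'] [0.85, 0.96]
pot_medium [ 0.5068 -0.3579] res [ 0.9 -0.2 -0.7 -0.5] area ['437/445', '1557/1573'] [0.6, 0.56]
```

```bash
python3 -m creep '[0,0,0.3,0,0,0,0,0,0.6,0,0,0,0,0,1,0,0,0,0,0,1,0,0,0]'|head -2
python3 -m creep '[0,0,0.2,0,0,0,0,0,0.4,0,0,0,0,0,0.4,0,0,0,0,0,0.4,0,0,0]'
python3 -m creep '[0,0,0,0,0,0,0,0,0,0,0,0,0,0,0,0,0,0,0,0,0,0,0,0,0,0,0,0,0,0]' 0 20
python3 -m creep '[0,0,-0.25,0,0,0,0,0,-0.5,0,0,0,0,0,-0.75,0,0,0,0,0,-1,0,0,0,0,0,-1,0,0,0]'
```

```text
t: 28.08
tcp_pos: [0.5053, -0.3573, 0.0596]
t: 28.58
tcp_pos: [0.5071, -0.359, 0.0225]
orientation: [2.222, 2.22, -0.0]
wrist_force: [0.1, -0.2, 0.1]
grip_width: 0.0703
gripper_force: 0.0
t: 29.2
tcp_pos: [0.5071, -0.3588, 0.0223]
orientation: [2.222, 2.221, 0.0]
wrist_force: [-1.4, 0.4, 3.5]
grip_width: 0.0455
gripper_force: 20.0
t: 29.82
tcp_pos: [0.5077, -0.3594, 0.1235]
orientation: [2.22, 2.219, 0.001]
wrist_force: [-0.5, -0.3, -2.9]
grip_width: 0.0455
gripper_force: 20.0
```

```bash
python3 -m creep '[0.25,0,-0.1,0,0,0,0.5,0,-0.2,0,0,0,0.75,0,-0.2,0,0,0,1,0,-0.2,0,0,0]' | head -2
python3 -m creep '[0.25,0,0,0,0,0,0.5,0,0,0,0,0,0.75,0,0,0,0,0,1,0,0,0,0,0]' | head -2
python3 -m creep '[0.25,0,0,0,0,0,0.5,0.05,0,0,0,0,0.75,0.1,0,0,0,0,1,0.2,0,0,0,0]' | head -2
python3 -m creep '[0.2,0.25,0,0,0,0,0.4,0.5,0,0,0,0,0.6,0.75,0,0,0,0,0.61,1,0,0,0,0,0.61,1,0,0,0,0,0.61,1,0,0,0,0]'
```

```text
t: 30.32
tcp_pos: [0.5064, -0.2575, 0.1407]
t: 30.82
tcp_pos: [0.5063, -0.1576, 0.1407]
t: 31.32
tcp_pos: [0.5263, -0.0577, 0.1407]
t: 32.08
tcp_pos: [0.6261, 0.0017, 0.1409]
orientation: [-2.222, -2.219, 0.003]
wrist_force: [0.3, -0.5, -1.6]
grip_width: 0.0457
gripper_force: 20.0
```

```bash
python3 -m creep '[0,0.005,0.2,0,0,0,0,0.005,0.4,0,0,0,0,0.005,0.6,0,0,0,0,0.005,0.75,0,0,0,0,0.005,0.87,0,0,0,0,0.005,0.93,0,0,0,0,0.005,0.95,0,0,0,0,0.005,0.95,0,0,0]'
python3 -m creep '[0,0,0.01,0,0,0,0,0,0.02,0,0,0,0,0,0.02,0,0,0]'|grep -E 'tcp|wrist'
```

```text
t: 33.08
tcp_pos: [0.628, 0.0022, 0.0474]
orientation: [2.222, 2.22, 0.001]
wrist_force: [-0.2, 0.7, -1.7]
grip_width: 0.045
gripper_force: 20.0
tcp_pos: [0.6277, 0.0022, 0.0451]
wrist_force: [-0.2, 0.6, -2.9]
```

```bash
python3 -m creep '[0,0,0.01,0,0,0,0,0,0.02,0,0,0,0,0,0.02,0,0,0]'|grep -E 'tcp|wrist'
python3 -m creep '[0,0,0.005,0,0,0,0,0,0.005,0,0,0]'|grep -E 'tcp|wrist'
```

```text
tcp_pos: [0.6277, 0.0022, 0.0433]
wrist_force: [-2.4, -0.4, 2.6]
tcp_pos: [0.6277, 0.0022, 0.0433]
wrist_force: [-4.6, -0.5, 7.5]
```

Contact. Releasing, rising and backing away, then checking all pots.

```bash
python3 -m creep '[0,0,0,0,0,0,0,0,0,0,0,0,0,0,0,0,0,0,0,0,0,0,0,0]' 70 20 | grep grip
python3 -m creep '[0,0,-0.1,0,0,0,0,0,-0.3,0,0,0,0,0,-0.6,0,0,0,0,0,-1,0,0,0]'|head -2
python3 -m creep '[0,-0.4,-0.4,0,0,0,0,-0.8,-0.8,0,0,0,0,-1,-1,0,0,0]'|head -2
python3 -m creep '[0.4,-0.4,0,0,0,0,0.8,-0.8,0,0,0,0,1,-0.8,0,0,0,0]'|head -2
python3 -m creep '[0.4,0,0,0,0,0,0.8,0,0,0,0,0,1,0,0,0,0,0]'|head -2
python3 -m creep '[0.4,0,0,0,0,0,0.8,0,0,0,0,0,1,0,0,0,0,0,1,0,0,0,0,0,1,0,0,0,0,0]'|head -2
python3 - <<'E'
from h import *
pots(['pot_pale','pot_light','pot_medium','pot_deep','pot_white','pot_black'],.021)
f=[cv2.resize(robot.get_image(c)['frame'][y:y+170,x:x+260,::-1],None,fx=1.5*k,fy=1.5*k) for c,x,y,k in(('top',210,130,1),('side',220,160,1))]
cv2.imwrite('pics/e.png',np.hstack(f))
E
```

```text
grip_width: 0.0691
gripper_force: 0.0
t: 35.08
tcp_pos: [0.6274, 0.002, 0.1445]
t: 35.45
tcp_pos: [0.527, 0.0015, 0.2461]
t: 35.83
tcp_pos: [0.4459, 0.1041, 0.2443]
t: 36.2
tcp_pos: [0.4483, 0.2039, 0.2433]
t: 36.83
tcp_pos: [0.4486, 0.3003, 0.2427]
pot_pale [ 0.6332 -0.1348] res [ 1.   0.3 -0.2 -0.9] area ['365/394', '1089/1103'] [0.67, 0.66]
pot_light [ 0.6291 -0.0673] res [ 1.3  0.1 -0.6 -1.1] area ['343/378', '970/1024'] [0.94, 0.78]
pot_medium [0.6275 0.003 ] res [ 0.9  0.1 -0.7 -1.2] area ['330/371', '895/946'] [0.86, 0.72]
pot_deep [0.624  0.0667] res [ 0. -0.] area ['820/884'] [0.82]
pot_white [ 0.621  -0.0946] res [-44.7   4.2  32.2   8.7] area ['404/381', '166/1064'] [0.58, 0.7]
pot_black [0.622  0.1367] res [ 0.5  0.4 -0.2 -1. ] area ['333/388', '745/822'] [0.89, 0.94]
```

View pics/e.png

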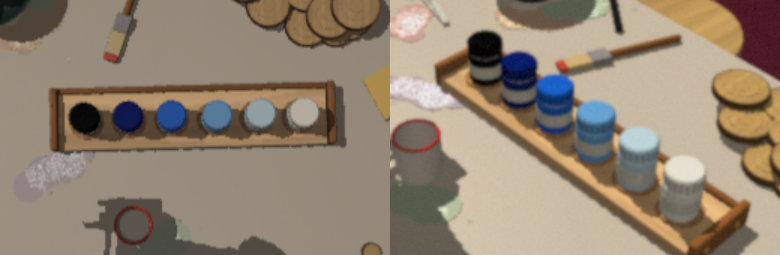

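The row runs black (85,117), deep, medium, light, pale, white (303,113), all upright and evenly spaced. Each blue pot measures within about 3 mm of its pad. The odd white fit came from a bad outline, because the picture shows the pot in place.

```bash
python3 -c "
from rig import robot
print(robot.sign_off())"
```

```text
the job is handed in; nothing more can be done
None
```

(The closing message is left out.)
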